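# Index and lock the mixer rotor

## Task

Turn the mixer's rotor by its upright rim until the line engraved on the rim faces the fixed pointer, and let go. Then gently push the lock slide's tab towards the rotor until its tooth is fully home and wedged snugly in the notch, so that the line is held square on the pointer; do not force it, and leave the things lying around undisturbed.

Things in the scene. Friction and masses are not known exactly. Their poses are not given: they have to be found in the camera images.
- housing: White housing of a bench mixer whose cover is off, fixed to the bench: main block 250 x 250 mm, flat deck 85 mm above the bench; origin on the bench under the rotor's axle. Its z is up; its y axis points from the axle to the pointer and the lock, which sit on a 100 mm wide extension reaching to y = 215 mm.
- rotor_centre (a point): Point on the rotor's upright axle at the height of the rim's top, 147 mm above the bench.
- rotor: Aluminium rotor; origin on its axle at its underside, 95 mm above the bench; x points to the engraved line. Turns either way without stops, stiffly (0.35 N m), stays put. Upright rim: outer radius 95, inner 83 mm, top 147, floor inside 107 mm above the bench. White hub radius 40 mm up to 121 mm; nut up to 131 mm. Flange below the rim: radius 112 mm, 95 to 107 mm up, one V notch under the line.
- mark (a point): Outer end of the dark line engraved across the rim's top (3 mm wide, also running down both faces of the rim): on the rim's outer top edge, 95 mm from the axle, 147 mm above the bench. It turns with the rotor; at the start it is 0.8 rad or more from the pointer, either way round.
- pointer (a point): Tip of the fixed steel pointer, 99 mm from the axle along the housing's y, at the height of the rim's top; its axes are the housing's. It is carried by an aluminium bridge 42 mm wide, 124 to 150 mm from the axle, up to 147 mm above the bench; the lock slide runs under it. With the line on the pointer, mark and pointer tip are 4 mm apart.
- lock_tab (a point): Steel lock slide: middle of the top edge of the outer face (away from the rotor) of its upright tab, 140 mm above the bench. The tab is 34 mm wide (along the housing's x), 8 mm thick, from 96 to 140 mm above the bench, its outer face 185 mm from the axle when fully open, with free deck behind it. Pushing it towards the axle (housing's -y) drives a wedge tooth into the V notch.
- lock (a joint): Lock slide's travel in m, 0 open, growing towards the rotor. Drags 7 N, stays put. Its tooth is clamped on the slide, set differently each time, so only feel tells: it meets the flange at 0.001 to 0.014; off the notch it stops there; within 3 mm of the notch the wedge enters, turns the rotor true (10 N in all), and 6 mm deeper seats: force climbs steeply. Wedged tight at 17 to 20 N; over 25 N damages it.
- jar: Bystander: loose glass jar with a white cap, 52 mm in diameter, 75 mm tall; origin under its centre.
- spanner: Bystander: loose steel spanner, 180 mm long, 8 mm thick, lying flat; origin under its middle, x along it.
- caddy: Bystander: loose closed grey box with a white lid, 94 x 64 x 47 mm; origin under its centre.

How it is judged:
By the outcome, as a careful person would: the job done as asked, in the order asked, and still so for the second after the job is handed in, with the robot touching nothing.
It also fails if it takes over 67 s, if anything falls off the work surface, if the arm or the gripper's body presses on something with over 40 N, if the wrist force passes 120 N, or if a joint passes its speed limit or range.

## Robot

A 6-joint arm with a two-finger parallel gripper is mounted at the origin on the work surface. World frame = base frame: x ahead of the robot, y to its left, z up, the work surface at z = 0. Lengths are in mm, angles in degrees, forces in N, time in s.
With the tool pointing down it reaches from about 350 to 850 mm from the base axis. Payload 8.1 kg.
Tool frame: the origin (TCP) lies midway between the tips of the shut fingers; the grasp point (between the pads) lies 19 mm behind it; z points along the fingers, x is the direction in which the jaws open and shut, and the axes are right-handed (so a half turn about z gives the same grasp; the last joint's range is limited). The gripper opens to 85 mm and grips with 20 to 120 N. Pads are 22 mm wide; open, the fingers measure 114 mm over their backs; the gripper's body (76 mm by 85 mm) begins 54 mm behind the grasp point. The pads swing forward as they close: fully open they stand 13 mm farther back than shut.
Start: joints at [67.07, 7.471, 85.268, -0, 87.261, -4.893], TCP at [185.754, 570.527, 231.292] pointing down, gripper open.
Joint ranges: [-169.43, 169.43], [-51.17, 129.36], [1.28, 143.12], [-76.62, 256.62], [0, 156.53], [-152.29, 152.29]. Speed limits (degrees/s): [136.94, 136.94, 159.86, 180, 180, 180].

## Interface

Orientations are given as [roll, pitch, yaw] about the fixed x, y, z axes, in that order (R = Rz(yaw) Ry(pitch) Rx(roll)).
In Python, from bench import monitor, cams, r gives the robot as it stands.
- The arm moves only by the tool jog_arm, never from a script. Its arguments are lists of equal length, an entry for each row: "offset": the shift along the tool's x, y, z in mm, a list of three; "delta_rot": the turn, a rotation vector about the tool's x, y, z in degrees, a list of three; "jaw": the opening in per cent of the stroke, from 0 (shut) to 100 (fully open). In form: {"offset": [[x, y, z], ...], "delta_rot": [[rx, ry, rz], ...], "jaw": [jaw, ...]}. A call has 1 to 20 rows; each row shifts and turns the pose as measured when the row begins, along the tool's axes as they then stand; what a row does not reach is not made up. A row lasts 1/10 s, in which the tool goes at most 50 mm and 8.59 degrees, less where a joint would pass 70% of its speed; a pose out of reach is approached as far as the arm can. A call is refused whole if a number of a shift passes 50 or a number of a turn 8.59, either way. A call with a gripper value outside its range is refused whole. The fingers move at their own pace and stop on an object; "newtons" is the grip in N (left out, the last holds). Time passes only in rows, so rows that do not move let the fingers close. It gives the time, the measured TCP pose, the force and the opening at its end, in the units of the state.
- monitor.sense(): the state, without advancing time (a new reading comes with each control period).
- cams.snapshot(name): name is "scene" or "top" or "wrist"; returns (picture, depth): 400x640x3 uint8, red, green, blue; 400x640 float32, mm along the optical axis (not along the pixel's ray), 0 where there is no reading.
- cams.camera_model(name): a dict with "K" (3x3 intrinsics, pixels), "k1" (the pictures are not rectified: a ray, as slopes to the right and down, at radius r is drawn at 1 + k1 r^2 times it, then the intrinsics apply), "camera_from_world" (4x4, takes a point from world to camera coordinates). Camera axes: x right, y down, z forward; pixel columns grow to the right and rows downward; lengths in mm; the calibration is good to about 2 mm. A picture is of the moment at which its call begins: read the wrist's pose just before it. camera_model takes no time and is no camera call; for the wrist camera it gives the pose at the moment of the call.
- r.hand_in(): hands the job in, once; it reports no verdict.
The state is a dict: "time": time; "joint_pos": joint angles; "qd": joint speeds; "joint_efforts": joint torques, N m; "tool_pos": TCP position; "tcp_rot": TCP orientation; "ft_force": force on the tool from outside, world axes, zero at the start; "wrist_torque": the same for the moment, N m; "finger_gap": finger opening in mm.
Only numpy, scipy, OpenCV 4.12 (cv2) and the standard library are available. Lean on these libraries where they do the work, as an engineer would, in place of code of your own. Each camera call takes 0.05 s, during which the arm holds its last target.

## Working session

There is one attempt and no reset: what is moved stays moved. The work goes in short steps, Python scripts to look and compute and a tool call to move; the robot and the scene stay as the last step left them, time stands still between calls to the robot, and variables do not carry over. Pictures are saved under pics/ and viewed, and the job is handed in when it is done.

Besides the shell and the picture viewer there is one more tool, called by a JSON object that holds its "fn" and its "kwargs". jog_arm: Moves the arm, as the interface text tells. Its arguments: {"type":"object","properties":{"offset":{"type":"array","items":{"type":"array","items":{"type":"number"}}},"delta_rot":{"type":"array","items":{"type":"array","items":{"type":"number"}}},"jaw":{"type":"array","items":{"type":"number"}},"newtons":{"type":"number"}},"required":["offset","delta_rot","jaw"]}

```bash
mkdir -p pics; ls
python3 - <<'E'
from bench import monitor,cams,r
import cv2,json,numpy as np
print(monitor.sense())
for n in ["scene","top","wrist"]:
    m=cams.camera_model(n); im,d=cams.snapshot(n)
    cv2.imwrite(f"pics/{n}0.png",im[...,::-1]); np.savez(f"{n}0.npz",im=im,d=d,K=m["K"],k1=m["k1"],T=m["camera_from_world"])
    print(n,m)
E
```

```text
pics
{'time': 0.0, 'joint_pos': array([ 6.70711493e+01,  7.51327091e+00,  8.53307687e+01, -1.13412554e-03,
        8.72607947e+01, -4.89049406e+00]), 'qd': array([-0.05117847,  0.00680512, -0.0005202 ,  0.05130717,  0.01970122,
        0.05275834]), 'joint_efforts': array([-8.32638452e-04, -5.69397891e+01, -5.00552201e+01, -4.41931425e-04,
        1.50749227e-02,  5.86022384e-05]), 'tool_pos': array([185.53578253, 570.01090134, 230.24930307]), 'tcp_rot': array([-1.79992191e+02,  1.04549278e-01,  7.19617057e+01]), 'ft_force': array([-0.17885332, -0.00796387,  0.0706408 ]), 'wrist_torque': array([-0.0061034 ,  0.0185326 ,  0.01335095]), 'finger_gap': 85.05374238680373}
scene {'K': array([[372.01616882,   0.        , 323.9334103 ],
       [  0.        , 372.01616882, 192.02266679],
       [  0.        ,   0.        ,   1.        ]]), 'k1': -0.041955131493527524, 'camera_from_world': array([[-8.17302747e-01,  5.76208394e-01, -3.24958888e-04,
         4.64475027e+02],
       [ 3.68678710e-01,  5.22505912e-01, -7.68806595e-01,
        -7.26437522e+01],
       [-4.42823021e-01, -6.28467548e
[... 548 characters left out ...]
519180e-02, -9.85428049e-01,
         1.28408001e+03],
       [ 0.00000000e+00,  0.00000000e+00,  0.00000000e+00,
         1.00000000e+00]])}
wrist {'K': array([[293.16593366,   0.        , 318.70449393],
       [  0.        , 293.16593366, 203.41954919],
       [  0.        ,   0.        ,   1.        ]]), 'k1': -0.008059640841976549, 'camera_from_world': array([[ 3.07689015e-01,  9.51483572e-01, -2.54598423e-03,
        -5.99716071e+02],
       [ 9.11205055e-01, -2.93891384e-01,  2.88674906e-01,
        -3.91204630e+01],
       [ 2.73921188e-01, -9.11420112e-02, -9.57423792e-01,
         3.79016862e+02],
       [ 0.00000000e+00,  0.00000000e+00,  0.00000000e+00,
         1.00000000e+00]])}
```

View pics/scene0.png

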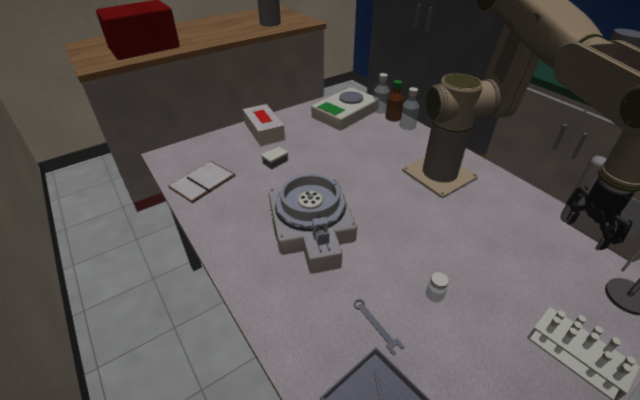

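View pics/top0.png

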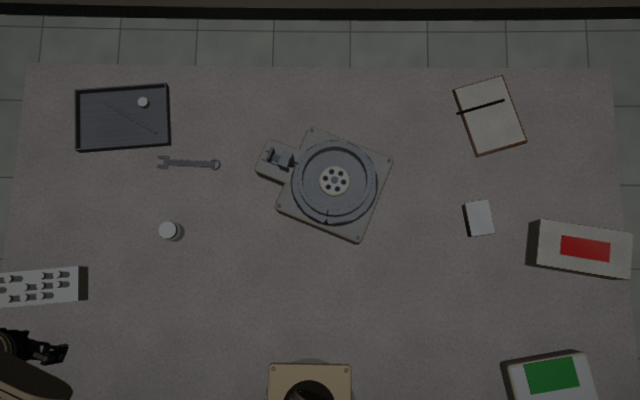

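View pics/wrist0.png

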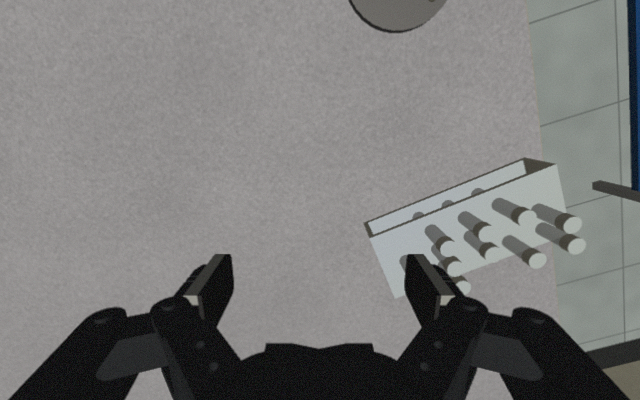

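```bash
cat > h.py <<'E'
import numpy as np,cv2
def ray(m,uv):
    K=m["K"];k1=float(m["k1"]);T=m["T"]
    x=(uv[0]-K[0,2])/K[0,0];y=(uv[1]-K[1,2])/K[1,1]
    s=1.0;r0=np.hypot(x,y)
    for _ in range(30): s=1/(1+k1*(r0*s)**2)
    d=np.array([x*s,y*s,1.]);R=T[:3,:3]
    return -R.T@T[:3,3], R.T@d
def onz(m,uv,z):
    o,d=ray(m,uv);return o+d*(z-o[2])/d[2]
def proj(m,p):
    c=m["T"][:3,:3]@np.asarray(p,float)+m["T"][:3,3];x,y=c[0]/c[2],c[1]/c[2];s=1+float(m["k1"])*(x*x+y*y)
    return np.array([m["K"][0,0]*x*s+m["K"][0,2],m["K"][1,1]*y*s+m["K"][1,2]])
E
python3 - <<'E'
import cv2,numpy as np
z=np.load("top0.npz");im=z["im"][110:260,240:410]
cv2.imwrite("pics/tc.png",cv2.resize(im,None,fx=4.5,fy=4,interpolation=cv2.INTER_CUBIC)[...,::-1])
z=np.load("scene0.npz");im=z["im"][165:275,260:365]
cv2.imwrite("pics/sc.png",cv2.resize(im,None,fx=5,fy=5,interpolation=cv2.INTER_CUBIC)[...,::-1])
E
```

```text
(no output)
```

View pics/tc.png

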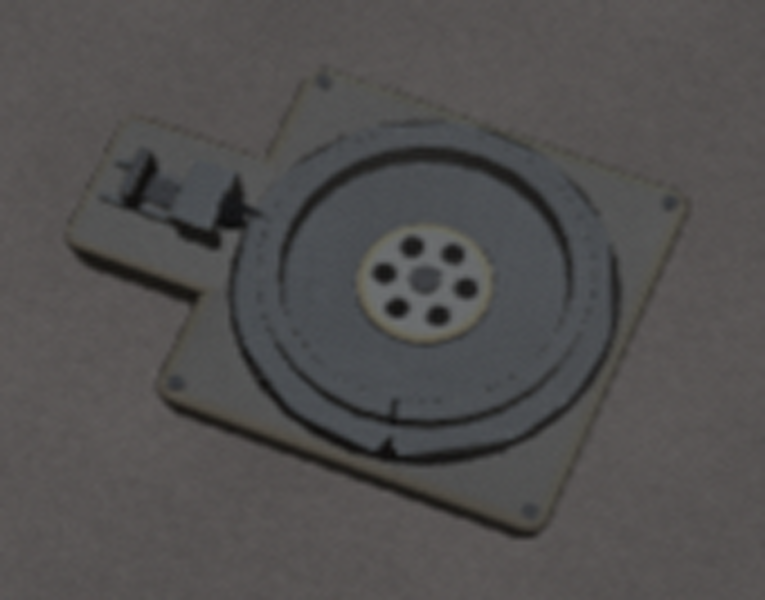

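View pics/sc.png

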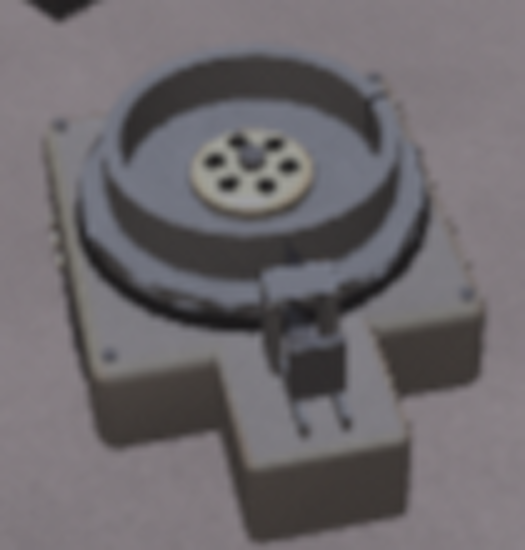

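Run:
```python
import cv2,numpy as np
from h import *
for n in("top","scene"):
    m=np.load(n+"0.npz");im=m["im"].astype(int)
    if n=="top": x0,x1,y0,y1=310,360,160,200
    else: x0,x1,y0,y1=290,330,188,212
    sub=im[y0:y1,x0:x1].astype(np.uint8); g=sub[...,0].astype(int)
    warm=(sub[...,0].astype(int)-sub[...,2])
    mask=((g>np.percentile(g,85))).astype(np.uint8)
    mask=cv2.morphologyEx(mask,cv2.MORPH_CLOSE,np.ones((7,7)))
    c=max(cv2.findContours(mask,0,1)[0],key=cv2.contourArea)
    h=cv2.convexHull(c);mo=cv2.moments(h);e=cv2.fitEllipse(h);print(e, mo["m10"]/mo["m00"],mo["m01"]/mo["m00"])
    uv=(mo["m10"]/mo["m00"]+x0,mo["m01"]/mo["m00"]+y0)
    print(n,uv,onz(m,uv,121))
    print(m["d"][int(uv[1]),int(uv[0])+0])
m=np.load("top0.npz")
f=lambda a,b:(240+a/4.5-.5,110+b/4-.5)
P={k:onz(m,f(*v),z)[:2].round(1) for k,v,z in [("s1",(323,82),85),("s2",(669,203),85),("s3",(530,512),85),("s4",(176,384),85),("pt",(265,213),147),("lin",(396,400),147),("lout",(391,425),147),("notch",(390,437),107)]}
print(P)
c=(P["s1"]+P["s2"]+P["s3"]+P["s4"])/4;print(c)
for a,b in (("s3","s4"),("s2","s1")): d=P[b]-P[a];print(a,b,np.degrees(np.arctan2(d[1],d[0])),np.linalg.norm(d))
for k in("pt","lin","lout","notch"): d=P[k]-c;print(k,np.degrees(np.arctan2(d[1],d[0])),np.linalg.norm(d))
```

```text
((24.040693283081055, 20.025217056274414), (27.00994873046875, 28.147062301635742), 87.11775970458984) 24.022603719599427 20.017739628040054
top (334.02260371959943, 180.01773962804006) [582.3285369  -57.61529635 121.        ]
1250.326
((19.88085174560547, 9.414443016052246), (18.018869400024414, 22.019826889038086), 87.6129150390625) 19.954703832752614 9.77177700348432
scene (309.9547038327526, 197.77177700348432) [582.07622024 -58.3073498  121.        ]
1188.0366
{'s1': array([728. ,   5.5]), 's2': array([ 645.9, -202.3]), 's3': array([ 437.3, -120.4]), 's4': array([519.1,  88.1]), 'pt': array([620.7,  34.2]), 'lin': array([500.9, -41.9]), 'lout': array([485. , -39.3]), 'notch': array([482.6, -38.6])}
[582.575 -57.275]
s3 s4 68.57862493383408 223.9720741521139
s2 s1 68.4414484969783 223.4306380065187
pt 67.37457591710101 99.10192354339044
lin 169.33905390923627 83.10954367580182
lout 169.5621510140568 99.21683954853637
notch 169.41927729736346 101.70425876038821
```

{"fn": "jog_arm", "kwargs": {"offset": [[-29,28,0],[-29,28,0],[-29,28,0],[-29,28,0],[-29,28,0],[-29,28,0],[-29,28,0],[-29,28,0],[-29,28,0],[-29,28,0],[-29,28,0],[-29,28,0],[-29,28,0],[-29,28,0],[-29,28,0],[-29,28,0],[0,0,0]], "delta_rot": [[0,0,0],[0,0,0],[0,0,0],[0,0,0],[0,0,0],[0,0,0],[0,0,0],[0,0,0],[0,0,0],[0,0,0],[0,0,0],[0,0,0],[0,0,0],[0,0,0],[0,0,0],[0,0,0],[0,0,0]], "jaw": [45,45,45,45,45,45,45,45,45,45,45,45,45,45,45,45,45]}}

```text
time: 1.85
tool_pos: [474.8, -33.5, 226.5]
tcp_rot: [-180.0, 0.4, 72.2]
ft_force: [-0.3, -0.5, -1.1]
finger_gap: 38.6
```

{"fn": "jog_arm", "kwargs": {"offset": [[0,0,0],[0,0,0],[0,0,0],[0,0,0],[0,0,0],[0,0,0],[0,0,0],[0,0,0]], "delta_rot": [[0,0,7.5],[0,0,7.5],[0,0,7.5],[0,0,7.5],[0,0,7.5],[0,0,7.5],[0,0,7.5],[0,0,0]], "jaw": [45,45,45,45,45,45,45,45]}}

```text
time: 2.65
tool_pos: [472.2, -32.2, 223.7]
tcp_rot: [180.0, 0.5, 17.5]
ft_force: [-1.4, 0.2, 0.3]
finger_gap: 38.5
```

```bash
cat >> h.py <<'E'
def shot(n,tag):
    from bench import cams
    mm=cams.camera_model(n); im,d=cams.snapshot(n)
    cv2.imwrite(f"pics/{tag}.png",im[...,::-1]); np.savez(f"{tag}.npz",im=im,d=d,K=mm["K"],k1=mm["k1"],T=mm["camera_from_world"])
    return np.load(f"{tag}.npz")
E
python3 - <<'E'
from h import *
m=shot("wrist","w1")
print([proj(m,p).round() for p in [(582.3,-57.7,131),(489,-40,147)]])
E
```

```text
[array([427., 268.]), array([336., 228.])]
```

View pics/w1.png

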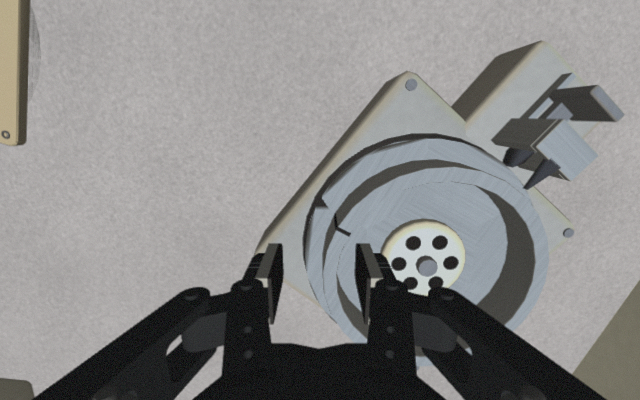

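{"fn": "jog_arm", "kwargs": {"offset": [[2,19,0],[3,19,0],[3,19,10],[0,0,20],[0,0,20],[0,0,12],[0,0,0]], "delta_rot": [[0,0,0],[0,0,0],[0,0,0],[0,0,0],[0,0,0],[0,0,0],[0,0,0]], "jaw": [45,45,45,45,45,45,45]}}

```text
time: 3.4
tool_pos: [497.8, -84.3, 160.1]
tcp_rot: [180.0, 0.5, 19.6]
ft_force: [-0.9, -0.5, -0.3]
finger_gap: 38.5
```

Run:
```python
from h import *
m=shot("wrist","w2")
from bench import monitor
print(monitor.sense()["tool_pos"])
```

```text
[498.28502543 -84.32436934 161.03251568]
```

View pics/w2.png

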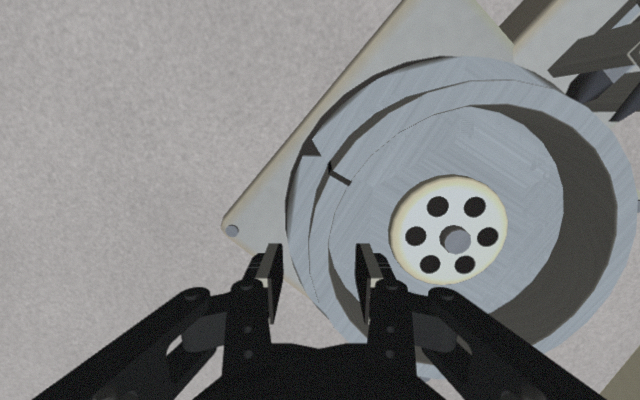

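{"fn": "jog_arm", "kwargs": {"offset": [[0,0,15],[0,0,15],[0,0,12],[0,0,0]], "delta_rot": [[0,0,2],[0,0,0],[0,0,0],[0,0,0]], "jaw": [45,45,45,45]}}

```text
time: 3.85
tool_pos: [500.2, -84.3, 120.9]
tcp_rot: [179.8, 0.2, 17.8]
ft_force: [-0.4, -1.2, 0.3]
finger_gap: 38.3
```

{"fn": "jog_arm", "kwargs": {"offset": [[0,0,0],[0,0,0],[0,0,0],[0,0,0],[0,0,0],[0,0,0]], "delta_rot": [[0,0,0],[0,0,0],[0,0,0],[0,0,0],[0,0,0],[0,0,0]], "jaw": [0,0,0,0,0,0], "newtons": 40}}

```text
time: 4.45
tool_pos: [497.8, -84.6, 121.4]
tcp_rot: [179.8, 0.5, 18.1]
ft_force: [-0.2, -1.0, -3.4]
finger_gap: 9.6
```

{"fn": "jog_arm", "kwargs": {"offset": [[0.1,-4.7,0],[0.1,-4.7,0],[0.1,-4.7,0],[0.1,-4.7,0],[0,0,0]], "delta_rot": [[0,0,3],[0,0,3],[0,0,3],[0,0,3],[0,0,0]], "jaw": [0,0,0,0,0]}}

```text
time: 4.95
tool_pos: [494.1, -65.3, 121.4]
tcp_rot: [179.8, 0.4, 5.6]
ft_force: [-0.7, 3.4, -2.1]
finger_gap: 9.6
```

Run:
```python
from h import *
m=shot("wrist","w3")
from bench import monitor
s=monitor.sense();print(s["tool_pos"],s["ft_force"],s["finger_gap"])
```

```text
[494.08591857 -65.27866999 121.35524223] [-1.51190246  5.43389821 -1.93632958] 9.838343308888124
```

View pics/w3.png

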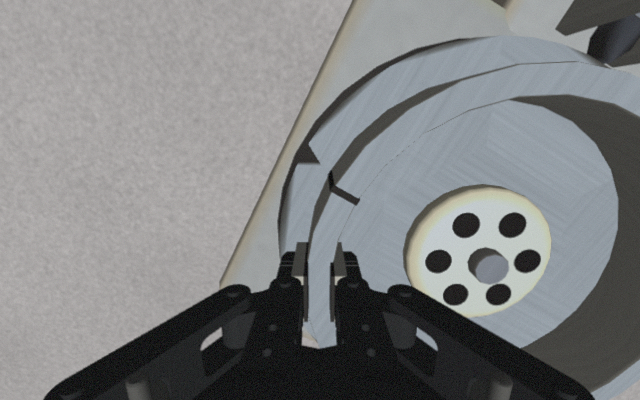

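{"fn": "jog_arm", "kwargs": {"offset": [[0.3,-7,0],[0.3,-7,0],[0.3,-7,0],[0.3,-7,0],[0.3,-7,0],[0.3,-7,0],[0.3,-7,0],[0.3,-7,0]], "delta_rot": [[0,0,4.5],[0,0,4.5],[0,0,4.5],[0,0,4.5],[0,0,4.5],[0,0,4.5],[0,0,4.5],[0,0,4.5]], "jaw": [0,0,0,0,0,0,0,0]}}

```text
time: 5.8
tool_pos: [506.9, -12.2, 121.4]
tcp_rot: [179.5, 0.1, -30.8]
ft_force: [-0.0, -0.2, -3.5]
finger_gap: 9.6
```

{"fn": "jog_arm", "kwargs": {"offset": [[0.3,-7,0],[0.3,-7,0],[0.3,-7,0],[0.3,-7,0],[0.3,-7,0],[0.3,-7,0],[0.3,-7,0],[0.3,-7,0],[0,0,0]], "delta_rot": [[0,0,4.5],[0,0,4.5],[0,0,4.5],[0,0,4.5],[0,0,4.5],[0,0,4.5],[0,0,4.5],[0,0,4.5],[0,0,0]], "jaw": [0,0,0,0,0,0,0,0,0]}}

```text
time: 6.7
tool_pos: [550.7, 24.1, 121.4]
tcp_rot: [179.5, -0.1, -67.5]
ft_force: [0.4, 2.4, -4.7]
finger_gap: 9.6
```

Run:
```python
from h import *
m=shot("wrist","w4")
from bench import monitor
s=monitor.sense();print(s["tool_pos"],s["ft_force"],s["finger_gap"])
m=shot("scene","s4");im=m["im"][165:275,260:365]
cv2.imwrite("pics/s4c.png",cv2.resize(im,None,fx=5,fy=5,interpolation=cv2.INTER_CUBIC)[...,::-1])
```

```text
[550.42698288  23.99063185 121.37618817] [ 1.28307203  1.98896239 -4.635255  ] 9.65260675761055
```

View pics/w4.png

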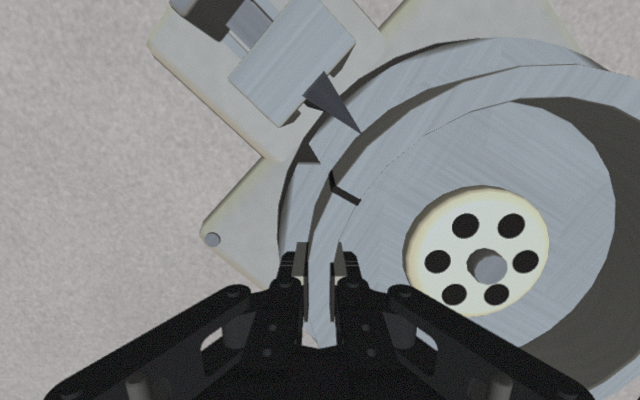

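View pics/s4c.png

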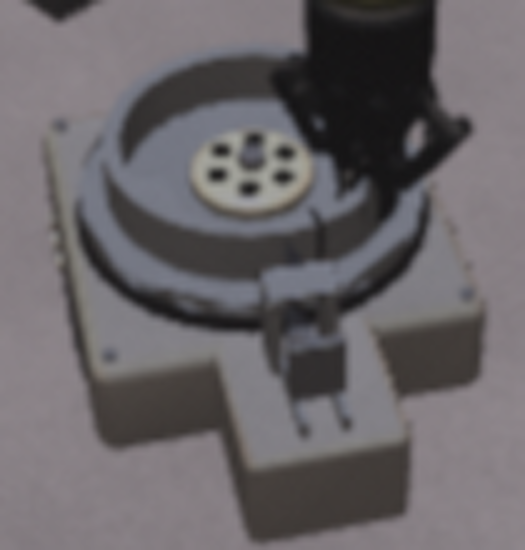

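Run:
```python
from h import *
m=np.load("w4.npz")
im=m["im"][110:220,290:400]
cv2.imwrite("pics/w4c.png",cv2.resize(im,None,fx=5,fy=5,interpolation=cv2.INTER_CUBIC)[...,::-1])
A=onz(m,(490,265),131);print(A)
for A in (A,np.array([582.3,-57.7,0])):
  for k,uv in dict(mo=(332.5,187),mi=(359,204),pt=(360,133)).items():
    p=onz(m,uv,147);d=(p-A)[:2];print(k,p[:2],np.hypot(*d),np.degrees(np.arctan2(d[1],d[0])))
```

```text
[585.52732028 -55.38283542 131.        ]
mo [595.61813719  36.85853194] 92.79167224827106 83.7569087692485
mi [593.17324138  23.81962131] 79.57065578827182 84.48595755057558
pt [619.38833799  35.57450004] 97.05568193586222 69.58102803002406
mo [595.61813719  36.85853194] 95.49182551490348 81.98288666799752
mi [593.17324138  23.81962131] 82.2415712209594 82.40262300141322
pt [619.38833799  35.57450004] 100.37767268308978 68.31596024127681
```

View pics/w4c.png

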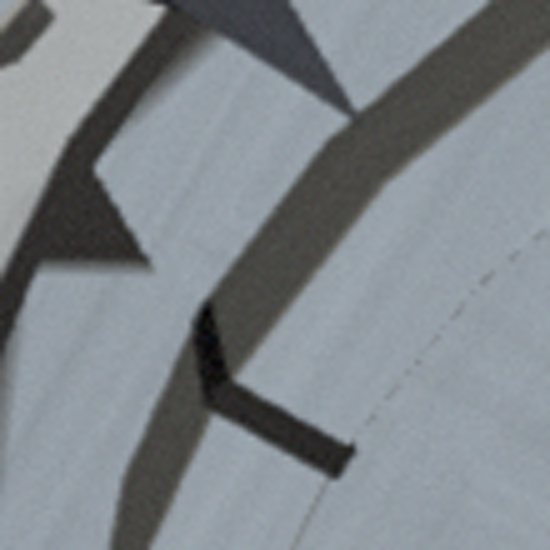

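{"fn": "jog_arm", "kwargs": {"offset": [[0.2,-5,0],[0.2,-5,0],[0.2,-5,0],[0.2,-5,0],[0,0,0]], "delta_rot": [[0,0,3.2],[0,0,3.2],[0,0,3.2],[0,0,3.2],[0,0,0]], "jaw": [0,0,0,0,0]}}

```text
time: 7.3
tool_pos: [568.5, 28.8, 121.4]
tcp_rot: [179.5, -0.2, -79.8]
ft_force: [2.9, 2.6, -6.3]
finger_gap: 9.5
```

Run:
```python
from h import *
m=shot("wrist","w5")
from bench import monitor
s=monitor.sense();print(s["tool_pos"],s["ft_force"],s["finger_gap"],s["tcp_rot"])
im=m["im"][110:220,290:400]
cv2.imwrite("pics/w5c.png",cv2.resize(im,None,fx=5,fy=5,interpolation=cv2.INTER_CUBIC)[...,::-1])
```

```text
[568.33610243  28.79822871 121.39830861] [ 3.99765243  2.5359528  -6.88706524] 10.154282879093056 [ 1.79450844e+02 -1.50546880e-01 -7.96800034e+01]
```

View pics/w5c.png

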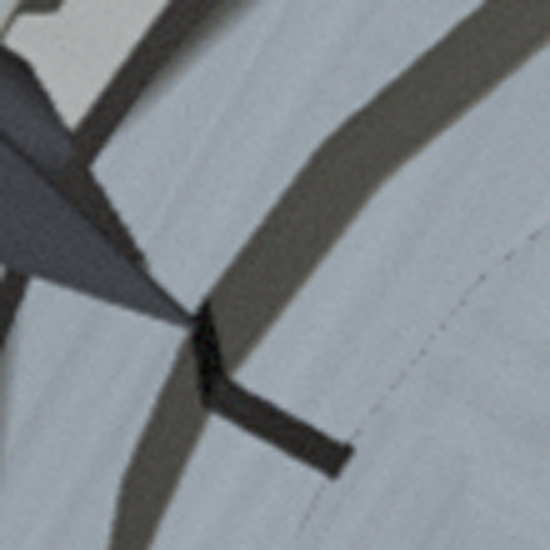

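View pics/w5.png

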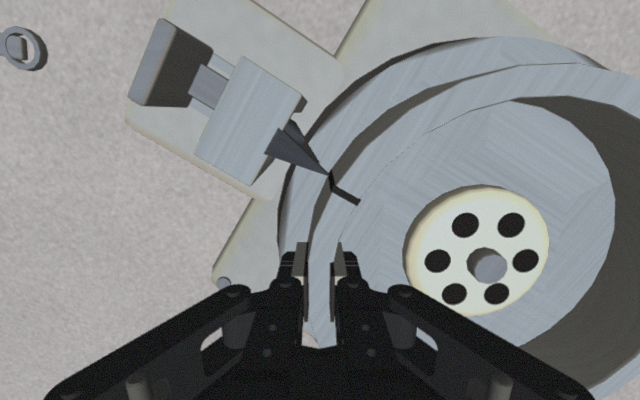

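Run:
```python
from h import *
m=np.load("w5.npz")
f=lambda a,b:(290+a/5-.4,110+b/5-.4)
for A in (onz(m,(488.5,264.5),131),np.array([582.3,-57.7,0])):
  for k,uv in dict(mo=f(214,393),mi=f(344,461),pt=f(195,326)).items():
    p=onz(m,uv,147);d=(p-A)[:2];print(k,p[:2],np.hypot(*d),np.degrees(np.arctan2(d[1],d[0])))
```

```text
mo [614.53750751  31.87423661] 91.83674839737992 71.69833500834821
mi [610.76798563  20.15988498] 79.53130845423324 71.62651255474381
pt [619.71658409  34.45249693] 95.99883769335077 69.24608840732901
mo [614.53750751  31.87423661] 95.19874345198268 70.20634340064494
mi [610.76798563  20.15988498] 82.90107294576633 69.91602230719579
pt [619.71658409  34.45249693] 99.45895362488392 67.90142222533984
```

{"fn": "jog_arm", "kwargs": {"offset": [[0,-1.8,0],[0,-1.8,0],[0,0,0]], "delta_rot": [[0,0,1.2],[0,0,1.2],[0,0,0]], "jaw": [0,0,0]}}

```text
time: 7.65
tool_pos: [571.3, 29.2, 121.4]
tcp_rot: [179.4, -0.2, -82.0]
ft_force: [3.1, 2.9, -5.0]
finger_gap: 9.7
```

Run:
```python
from h import *
m=shot("wrist","w6")
from bench import monitor
s=monitor.sense();print(s["tool_pos"],s["ft_force"],s["finger_gap"],s["tcp_rot"])
im=m["im"][110:220,290:400]
cv2.imwrite("pics/w6c.png",cv2.resize(im,None,fx=5,fy=5,interpolation=cv2.INTER_CUBIC)[...,::-1])
```

```text
[571.24259449  29.19034541 121.39985218] [ 2.28719526  1.56237695 -5.64202284] 9.785769293527348 [ 1.79416126e+02 -1.69174234e-01 -8.19306097e+01]
```

View pics/w6c.png

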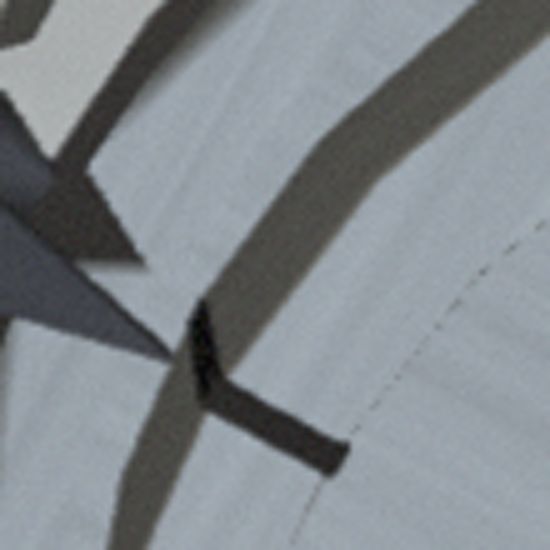

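Run:
```python
from h import *
m=np.load("w6.npz")
f=lambda a,b:(290+a/5-.4,110+b/5-.4)
for A in (onz(m,(488.5,264.5),131),np.array([582.3,-57.7,0])):
  for k,uv in dict(mo=f(209,393),mi=f(340,461),pt=f(174,357)).items():
    p=onz(m,uv,147);d=(p-A)[:2];print(k,p[:2],np.hypot(*d),np.degrees(np.arctan2(d[1],d[0])))
```

```text
mo [617.3259853   30.93242403] 92.22720686028096 69.61262530138673
mi [613.12029167  19.29724653] 79.85582975184711 69.53294750830574
pt [619.89524132  34.20194255] 96.19533386185792 68.85656781947931
mo [617.3259853   30.93242403] 95.30228871974359 68.43693410217939
mi [613.12029167  19.29724653] 82.93652001119169 68.18486840846286
pt [619.89524132  34.20194255] 99.29435640930559 67.75151463397003
```

{"fn": "jog_arm", "kwargs": {"offset": [[0,-0.9,0],[0,0,0],[0,0,0]], "delta_rot": [[0,0,0.6],[0,0,0],[0,0,0]], "jaw": [0,0,0]}}

```text
time: 8.0
tool_pos: [572.1, 29.3, 121.4]
tcp_rot: [179.4, -0.2, -82.5]
ft_force: [1.0, 1.9, -3.7]
finger_gap: 9.4
```

{"fn": "jog_arm", "kwargs": {"offset": [[0,0,0],[0,0,0],[0,0,0],[0,0,0]], "delta_rot": [[0,0,0],[0,0,0],[0,0,0],[0,0,0]], "jaw": [45,45,45,45]}}

```text
time: 8.4
tool_pos: [572.7, 27.8, 123.0]
tcp_rot: [179.5, -0.3, -82.6]
ft_force: [0.0, -0.1, 0.0]
finger_gap: 38.5
```

Run:
```python
from h import *
m=shot("wrist","w7")
from bench import monitor
s=monitor.sense();print(s["tool_pos"],s["ft_force"],s["finger_gap"],s["tcp_rot"])
im=m["im"][110:220,290:400]
cv2.imwrite("pics/w7c.png",cv2.resize(im,None,fx=5,fy=5,interpolation=cv2.INTER_CUBIC)[...,::-1])
```

```text
[572.78502595  27.81105421 123.06625115] [ 0.79171142  0.48248562 -0.31963612] 38.62262841910731 [179.49010616  -0.32423241 -82.56750932]
```

View pics/w7c.png

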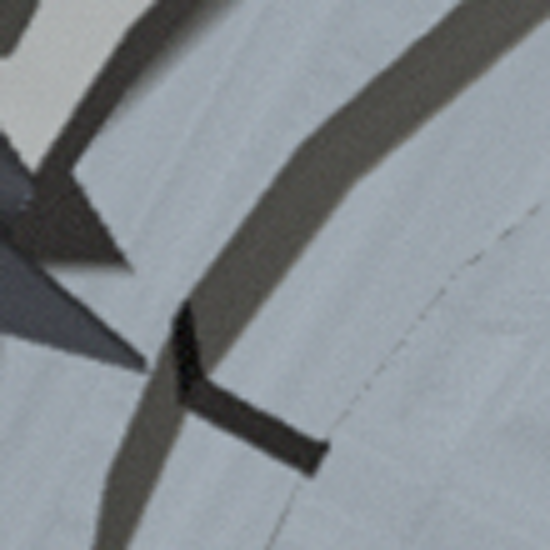

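View pics/w7.png

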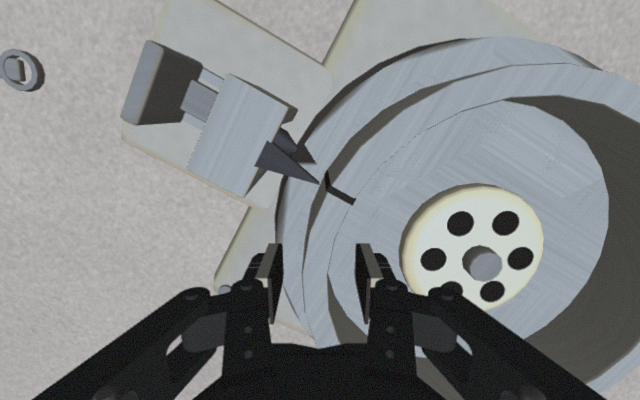

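Run:
```python
from h import *
m=np.load("w7.npz")
f=lambda a,b:(290+a/5-.4,110+b/5-.4)
# corners: 
for A in (onz(m,(484,264),131),np.array([582.3,-57.7,0])):
  for k,uv in dict(mo=f(190,392),mi=f(320,459),pt=f(149,367)).items():
    p=onz(m,uv,147);d=(p-A)[:2];print(k,p[:2],np.hypot(*d),np.degrees(np.arctan2(d[1],d[0])))
```

```text
mo [618.25236109  30.5485634 ] 92.7486847529856 68.91455778289765
mi [613.92834868  18.90786064] 80.3319263215642 68.80517676683837
pt [619.91398777  34.19244496] 96.74667284885903 68.77274911144217
mo [618.25236109  30.5485634 ] 95.29103425362685 67.83407588631968
mi [613.92834868  18.90786064] 82.88013484424937 67.56621017097912
pt [619.91398777  34.19244496] 99.29266597141361 67.7394275018753
```

{"fn": "jog_arm", "kwargs": {"offset": [[0,0,-15],[0,0,-25],[0,0,-30],[0,0,-30],[0,0,-10],[0,0,0],[0,0,0],[0,0,0],[0,0,0],[0,0,0],[0,0,0],[0,0,0],[0,0,0],[0,0,0]], "delta_rot": [[0,0,0],[0,0,0],[0,0,0],[0,0,0],[0,0,0],[0,0,-7.7],[0,0,-7.7],[0,0,-7.7],[0,0,-7.7],[0,0,-7.7],[0,0,-7.7],[0,0,-7.7],[0,0,-7.7],[0,0,0]], "jaw": [45,45,45,45,45,0,0,0,0,0,0,0,0,0]}}

```text
time: 9.85
tool_pos: [573.1, 28.2, 242.4]
tcp_rot: [179.5, 0.2, -18.6]
ft_force: [0.2, 0.0, 0.3]
finger_gap: -0.2
```

{"fn": "jog_arm", "kwargs": {"offset": [[0,0,0],[8,-28,0],[8,-28,0],[8,-28,0],[8,-28,0],[8,-28,0],[0,0,0]], "delta_rot": [[0,0,3],[0,0,0],[0,0,0],[0,0,0],[0,0,0],[0,0,0],[0,0,0]], "jaw": [0,0,0,0,0,0,0]}}

```text
time: 10.55
tool_pos: [665.6, 145.2, 239.0]
tcp_rot: [179.4, 0.3, -23.7]
ft_force: [-0.1, 0.4, -0.8]
finger_gap: -0.2
```

Run:
```python
from h import *
from bench import monitor
s=monitor.sense();print(s["tool_pos"],s["ft_force"],s["finger_gap"],s["tcp_rot"])
m=shot("wrist","w8")
print(proj(m,(650.7,114.2,140)),proj(m,s["tool_pos"]))
```

```text
[665.60171598 145.2361307  239.0289515 ] [-0.13267984  0.36460068 -0.78863544] -0.16740031471496933 [179.36316976   0.25089315 -23.68569872]
[317.17637868 240.34451725] [317.76855801 259.05153305]
```

View pics/w8.png

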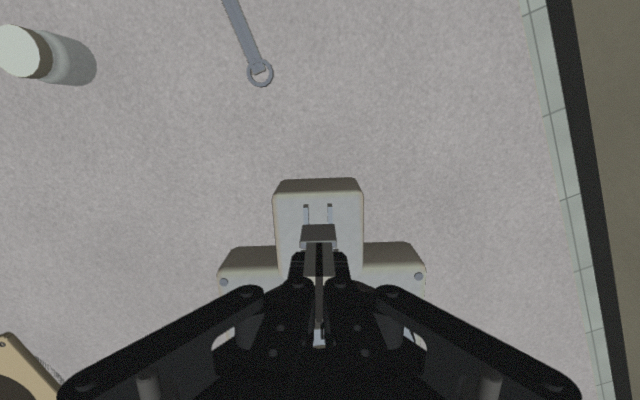

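Run:
```python
from h import *
m=np.load("w8.npz")
im=m["im"][170:280,260:380]
cv2.imwrite("pics/w8c.png",cv2.resize(im,None,fx=5,fy=5,interpolation=cv2.INTER_CUBIC)[...,::-1])
```

```text
(no output)
```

View pics/w8c.png

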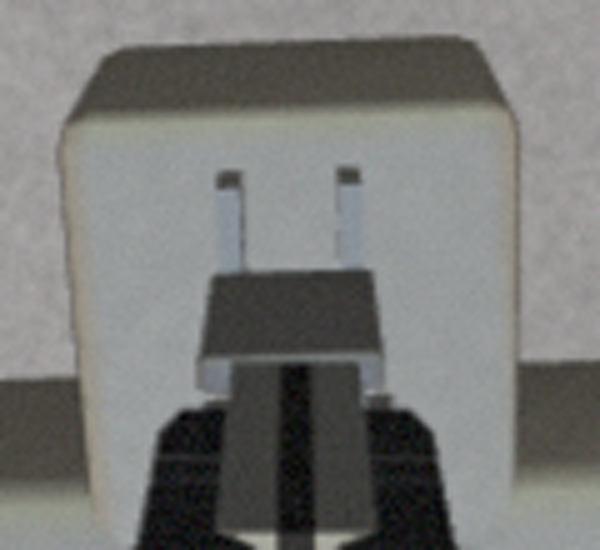

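Run:
```python
from h import *
m=np.load("w8.npz")
p=onz(m,(318.2,241.3),140);print(p)
a,b=onz(m,(260+203/5,170+357/5),140),onz(m,(260+380/5,170+358/5),140);d=b-a;print(np.linalg.norm(d),np.degrees(np.arctan2(d[1],d[0])))
A=np.array([582.3,-57.7]);q=p[:2]-A;print(np.hypot(*q),np.degrees(np.arctan2(q[1],q[0])))
yaw=np.radians(-23.7);X=np.array([np.cos(yaw),np.sin(yaw)]);Y=np.array([np.sin(yaw),-np.cos(yaw)])
t=np.array([665.6,145.2]);print((p[:2]-t)@X,(p[:2]-t)@Y)
```

```text
[651.1666375  112.97786857 140.        ]
31.748647365565862 -23.81699662586759
184.04768018162252 68.0264676888496
-0.26447605463357954 35.306058394584085
```

{"fn": "jog_arm", "kwargs": {"offset": [[-1,0,0],[0,0,30],[0,0,30],[0,0,25],[0,0,20],[0,0,10],[0,0,0]], "delta_rot": [[0,0,-1.8],[0,0,0],[0,0,0],[0,0,0],[0,0,0],[0,0,0],[0,0,0]], "jaw": [0,0,0,0,0,0,0]}}

```text
time: 11.3
tool_pos: [661.8, 138.0, 123.8]
tcp_rot: [179.3, 0.1, -22.3]
ft_force: [1.1, -0.7, 0.9]
finger_gap: -0.0
```

{"fn": "jog_arm", "kwargs": {"offset": [[0,0,8],[0,3,0],[0,3,0],[0,0,0],[0,0,0]], "delta_rot": [[0,0,0],[0,0,0],[0,0,0],[0,0,0],[0,0,0]], "jaw": [0,0,0,0,0]}}

```text
time: 11.8
tool_pos: [661.7, 131.3, 120.7]
tcp_rot: [179.5, -0.3, -22.3]
ft_force: [0.3, 0.3, 0.4]
finger_gap: 0.1
```

```bash
cat > f.py <<'E'
from h import *
from bench import monitor
import sys
s=monitor.sense();A=np.array([582.3,-57.7]);u=np.array([.3715,.9284])
t=s["tool_pos"];f=s["ft_force"]
print(round(s["time"],2),"dist",round(float((t[:2]-A)@u),2),"lat",round(float((t[:2]-A)@np.array([u[1],-u[0]])),2),"z",t[2].round(1),"push",round(float(f[:2]@u),2),"f",f.round(2),"rot",s["tcp_rot"].round(2))
E
python3 f.py
```

```text
11.8 dist 204.99 lat 3.48 z 120.7 push 0.38 f [0.28 0.3  0.42] rot [179.54  -0.29 -22.32]
```

{"fn": "jog_arm", "kwargs": {"offset": [[-3,0,3],[0,2,3],[0,2,0],[0,0,0]], "delta_rot": [[0,0,0],[0,0,0],[0,0,0],[0,0,0]], "jaw": [0,0,0,0]}}

```text
time: 12.2
tool_pos: [657.6, 128.8, 115.2]
tcp_rot: [179.6, -0.4, -22.3]
ft_force: [-0.3, 0.4, 0.2]
finger_gap: -0.1
```

```bash
python3 f.py
```

```text
12.2 dist 201.15 lat 0.59 z 115.2 push 0.26 f [-0.35  0.42  0.23] rot [179.58  -0.37 -22.3 ]
```

{"fn": "jog_arm", "kwargs": {"offset": [[0,1,0],[0,1,0],[0,1,0],[0,1,0]], "delta_rot": [[0,0,0],[0,0,0],[0,0,0],[0,0,0]], "jaw": [0,0,0,0]}}

```text
time: 12.6
tool_pos: [655.9, 124.9, 115.1]
tcp_rot: [179.6, -0.4, -22.3]
ft_force: [-1.1, -0.9, 0.8]
finger_gap: 0.0
```

```bash
python3 f.py
```

```text
12.6 dist 196.86 lat 0.46 z 115.1 push -1.24 f [-1.09 -0.9   0.8 ] rot [179.58  -0.36 -22.3 ]
```

{"fn": "jog_arm", "kwargs": {"offset": [[0,1,0],[0,1,0]], "delta_rot": [[0,0,0],[0,0,0]], "jaw": [0,0]}}

```text
time: 12.8
tool_pos: [655.2, 123.0, 115.2]
tcp_rot: [179.6, -0.4, -22.3]
ft_force: [2.0, 4.4, -1.9]
finger_gap: -0.0
```

```bash
python3 f.py
```

```text
12.8 dist 194.81 lat 0.52 z 115.2 push 4.81 f [ 2.02  4.38 -1.94] rot [179.59  -0.37 -22.3 ]
```

{"fn": "jog_arm", "kwargs": {"offset": [[0,0.7,0],[0,0.7,0]], "delta_rot": [[0,0,0],[0,0,0]], "jaw": [0,0]}}

```text
time: 13.0
tool_pos: [655.1, 123.0, 115.2]
tcp_rot: [179.7, -0.4, -22.3]
ft_force: [2.9, 4.9, -2.3]
finger_gap: 0.1
```

```bash
python3 f.py
```

```text
13.0 dist 194.82 lat 0.49 z 115.2 push 5.64 f [ 2.88  4.92 -2.27] rot [179.75  -0.4  -22.27]
```

{"fn": "jog_arm", "kwargs": {"offset": [[0,0.7,0],[0,0.7,0]], "delta_rot": [[0,0,0],[0,0,0]], "jaw": [0,0]}}

```text
time: 13.2
tool_pos: [655.2, 123.0, 115.2]
tcp_rot: [179.9, -0.4, -22.2]
ft_force: [3.0, 4.4, -2.7]
finger_gap: 0.2
```

```bash
python3 f.py
```

```text
13.2 dist 194.87 lat 0.49 z 115.2 push 5.22 f [ 2.97  4.43 -2.66] rot [179.88  -0.44 -22.22]
```

{"fn": "jog_arm", "kwargs": {"offset": [[0,0.7,0],[0,0.7,0]], "delta_rot": [[0,0,0],[0,0,0]], "jaw": [0,0]}}

```text
time: 13.4
tool_pos: [655.2, 123.1, 115.3]
tcp_rot: [-180.0, -0.5, -22.2]
ft_force: [3.1, 4.6, -2.9]
finger_gap: -0.1
```

```bash
python3 f.py
```

```text
13.4 dist 194.88 lat 0.48 z 115.3 push 5.4 f [ 3.06  4.59 -2.9 ] rot [-179.99   -0.48  -22.18]
```

{"fn": "jog_arm", "kwargs": {"offset": [[0,1.2,0],[0,1.2,0]], "delta_rot": [[-0.1,0,0],[-0.1,0,0]], "jaw": [0,0]}}

```text
time: 13.6
tool_pos: [655.0, 122.7, 115.2]
tcp_rot: [-180.0, -0.5, -22.1]
ft_force: [3.8, 5.5, -2.9]
finger_gap: 0.1
```

```bash
python3 f.py
```

```text
13.6 dist 194.52 lat 0.49 z 115.2 push 6.53 f [ 3.79  5.52 -2.9 ] rot [-179.99   -0.54  -22.12]
```

{"fn": "jog_arm", "kwargs": {"offset": [[0,1.2,0],[0,1.2,0]], "delta_rot": [[-0.1,0,0],[-0.1,0,0]], "jaw": [0,0]}}

```text
time: 13.8
tool_pos: [655.0, 122.6, 115.3]
tcp_rot: [-180.0, -0.6, -22.1]
ft_force: [4.3, 5.3, -3.5]
finger_gap: 0.1
```

```bash
python3 f.py
```

```text
13.8 dist 194.39 lat 0.47 z 115.3 push 6.5 f [ 4.32  5.27 -3.46] rot [-179.99   -0.61  -22.06]
```

{"fn": "jog_arm", "kwargs": {"offset": [[0,1.2,0],[0,1.2,0]], "delta_rot": [[-0.1,0,0],[-0.1,0,0]], "jaw": [0,0]}}

```text
time: 14.0
tool_pos: [654.9, 122.5, 115.3]
tcp_rot: [-180.0, -0.7, -22.0]
ft_force: [4.1, 6.8, -3.1]
finger_gap: -0.2
```

```bash
python3 f.py
```

```text
14.0 dist 194.25 lat 0.46 z 115.3 push 7.86 f [ 4.12  6.82 -3.08] rot [-179.99   -0.67  -21.99]
```

{"fn": "jog_arm", "kwargs": {"offset": [[0,1.8,0],[0,1.8,0],[0,1.8,0]], "delta_rot": [[-0.15,0.05,0.05],[-0.15,0.05,0.05],[-0.15,0.05,0.05]], "jaw": [0,0,0]}}

```text
time: 14.3
tool_pos: [654.2, 120.7, 115.3]
tcp_rot: [179.9, -0.9, -22.0]
ft_force: [4.6, 5.7, -2.8]
finger_gap: -0.2
```

```bash
python3 f.py
```

```text
14.3 dist 192.3 lat 0.52 z 115.3 push 6.97 f [ 4.56  5.68 -2.75] rot [179.87  -0.93 -22.04]
```

{"fn": "jog_arm", "kwargs": {"offset": [[0,1.8,0],[0,1.8,0],[0,1.8,0]], "delta_rot": [[-0.15,0.05,0.05],[-0.15,0.05,0.05],[-0.15,0.05,0.05]], "jaw": [0,0,0]}}

```text
time: 14.6
tool_pos: [653.4, 118.8, 115.3]
tcp_rot: [179.7, -1.2, -22.1]
ft_force: [4.3, 6.4, -3.6]
finger_gap: 0.3
```

```bash
python3 f.py
```

```text
14.6 dist 190.27 lat 0.48 z 115.3 push 7.52 f [ 4.29  6.38 -3.58] rot [179.73  -1.18 -22.1 ]
```

{"fn": "jog_arm", "kwargs": {"offset": [[0,1.8,0],[0,1.8,0],[0,1.8,0]], "delta_rot": [[-0.1,-0.1,0],[-0.1,-0.1,0],[-0.1,-0.1,0]], "jaw": [0,0,0]}}

```text
time: 14.9
tool_pos: [652.7, 117.0, 115.4]
tcp_rot: [179.7, -1.0, -22.0]
ft_force: [4.0, 6.5, -2.9]
finger_gap: -0.1
```

```bash
python3 f.py
```

```text
14.9 dist 188.36 lat 0.42 z 115.4 push 7.53 f [ 4.05  6.49 -2.9 ] rot [179.74  -0.98 -21.99]
```

{"fn": "jog_arm", "kwargs": {"offset": [[0,1.8,0],[0,1.8,0]], "delta_rot": [[-0.1,-0.1,0],[-0.1,-0.1,0]], "jaw": [0,0]}}

```text
time: 15.1
tool_pos: [652.2, 115.8, 115.4]
tcp_rot: [179.8, -0.8, -21.9]
ft_force: [3.6, 6.5, -3.8]
finger_gap: 0.3
```

```bash
python3 f.py
```

```text
15.1 dist 187.05 lat 0.41 z 115.4 push 7.36 f [ 3.65  6.46 -3.81] rot [179.75  -0.84 -21.92]
```

{"fn": "jog_arm", "kwargs": {"offset": [[0,1.8,0],[0,1.8,0]], "delta_rot": [[-0.1,-0.1,0],[-0.1,-0.1,0]], "jaw": [0,0]}}

```text
time: 15.3
tool_pos: [651.9, 115.4, 115.4]
tcp_rot: [179.8, -0.7, -21.8]
ft_force: [5.1, 8.6, -4.0]
finger_gap: 0.1
```

```bash
python3 f.py
```

```text
15.3 dist 186.55 lat 0.35 z 115.4 push 9.86 f [ 5.09  8.59 -4.04] rot [179.84  -0.71 -21.85]
```

{"fn": "jog_arm", "kwargs": {"offset": [[0,1.8,0],[0,1.8,0]], "delta_rot": [[-0.1,-0.1,0],[-0.1,-0.1,0]], "jaw": [0,0]}}

```text
time: 15.5
tool_pos: [651.9, 115.4, 115.5]
tcp_rot: [180.0, -0.6, -21.8]
ft_force: [4.9, 7.7, -5.2]
finger_gap: -0.1
```

```bash
python3 f.py
```

```text
15.5 dist 186.58 lat 0.32 z 115.5 push 8.94 f [ 4.91  7.67 -5.17] rot [179.98  -0.6  -21.75]
```

{"fn": "jog_arm", "kwargs": {"offset": [[0,1.9,0],[0,1.9,0]], "delta_rot": [[-0.1,-0.1,0],[-0.1,-0.1,0]], "jaw": [0,0]}}

```text
time: 15.7
tool_pos: [651.9, 115.5, 115.5]
tcp_rot: [-179.9, -0.5, -21.6]
ft_force: [5.5, 9.1, -3.9]
finger_gap: 0.4
```

```bash
python3 f.py
```

```text
15.7 dist 186.59 lat 0.25 z 115.5 push 10.5 f [ 5.49  9.12 -3.94] rot [-179.88   -0.49  -21.65]
```

{"fn": "jog_arm", "kwargs": {"offset": [[0,2.2,0],[0,2.2,0]], "delta_rot": [[-0.2,0,0.1],[-0.2,0,0.1]], "jaw": [0,0]}}

```text
time: 15.9
tool_pos: [651.8, 115.3, 115.5]
tcp_rot: [-179.9, -0.6, -21.7]
ft_force: [6.7, 10.7, -5.8]
finger_gap: -0.0
```

```bash
python3 f.py
```

```text
15.9 dist 186.43 lat 0.25 z 115.5 push 12.4 f [ 6.67 10.68 -5.85] rot [-179.89   -0.59  -21.74]
```

{"fn": "jog_arm", "kwargs": {"offset": [[0,2.3,0],[0,2.3,0]], "delta_rot": [[-0.2,0,0.1],[-0.2,0,0.1]], "jaw": [0,0]}}

```text
time: 16.1
tool_pos: [651.8, 115.1, 115.5]
tcp_rot: [-179.9, -0.7, -21.8]
ft_force: [7.2, 10.5, -4.9]
finger_gap: 0.1
```

```bash
python3 f.py
```

```text
16.1 dist 186.27 lat 0.33 z 115.5 push 12.45 f [ 7.19 10.53 -4.89] rot [-179.89   -0.72  -21.84]
```

```bash
python3 - <<'E'
from h import *
m=shot("wrist","w9")
m=shot("top","t9");im=m["im"][130:230,240:390]
cv2.imwrite("pics/t9c.png",cv2.resize(im,None,fx=5,fy=5,interpolation=cv2.INTER_CUBIC)[...,::-1])
E
python3 f.py
```

```text
16.2 dist 186.26 lat 0.32 z 115.5 push 12.12 f [ 6.98 10.27 -6.07] rot [-179.89   -0.72  -21.83]
```

View pics/w9.png

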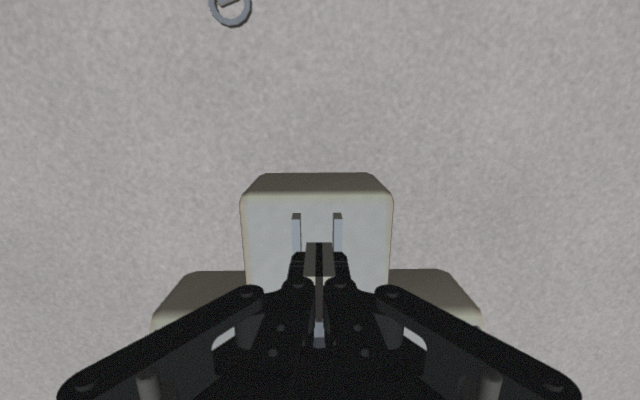

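View pics/t9c.png

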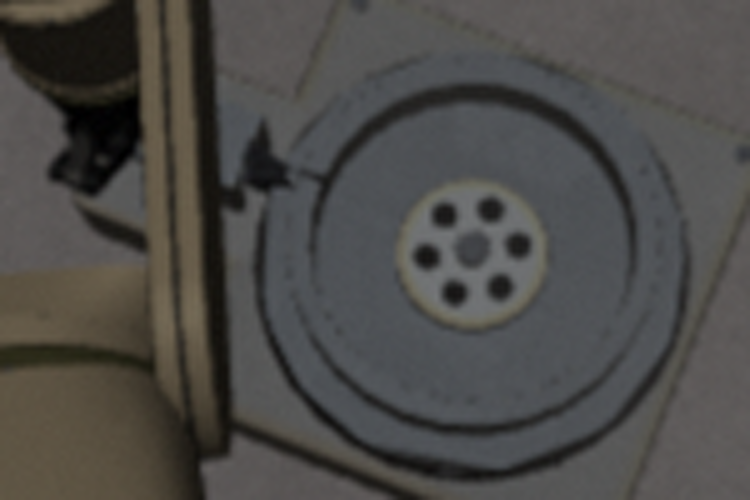

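{"fn": "jog_arm", "kwargs": {"offset": [[0,2.3,0],[0,2.3,0],[0,2.3,0]], "delta_rot": [[-0.2,0,0],[-0.2,0,0],[-0.2,0,0]], "jaw": [0,0,0]}}

```text
time: 16.5
tool_pos: [651.7, 114.9, 115.5]
tcp_rot: [-179.9, -0.9, -21.7]
ft_force: [7.0, 9.7, -5.1]
finger_gap: 0.0
```

```bash
python3 f.py
```

```text
16.5 dist 186.04 lat 0.32 z 115.5 push 11.59 f [ 6.95  9.7  -5.15] rot [-179.89   -0.9   -21.65]
```

{"fn": "jog_arm", "kwargs": {"offset": [[0,2.3,0],[0,2.3,0],[0,2.3,0]], "delta_rot": [[-0.2,-0.1,0],[-0.2,-0.1,0],[-0.2,-0.1,0]], "jaw": [0,0,0]}}

```text
time: 16.8
tool_pos: [651.6, 114.7, 115.5]
tcp_rot: [-179.9, -0.8, -21.5]
ft_force: [7.3, 9.9, -5.4]
finger_gap: -0.2
```

```bash
python3 f.py
```

```text
16.8 dist 185.82 lat 0.26 z 115.5 push 11.91 f [ 7.31  9.91 -5.43] rot [-179.9    -0.77  -21.48]
```

{"fn": "jog_arm", "kwargs": {"offset": [[0,2.6,0],[0,2.6,0],[0,2.6,0]], "delta_rot": [[-0.2,-0.1,0.1],[-0.2,-0.1,0.1],[-0.2,-0.1,0.1]], "jaw": [0,0,0]}}

```text
time: 17.1
tool_pos: [651.5, 114.5, 115.5]
tcp_rot: [-179.8, -0.7, -21.6]
ft_force: [8.1, 11.7, -5.4]
finger_gap: -0.2
```

```bash
python3 f.py
```

```text
17.1 dist 185.6 lat 0.24 z 115.5 push 13.9 f [ 8.11 11.73 -5.41] rot [-179.81   -0.66  -21.59]
```

{"fn": "jog_arm", "kwargs": {"offset": [[0,2.6,0],[0,2.6,0],[0,2.6,0]], "delta_rot": [[-0.2,-0.1,0.1],[-0.2,-0.1,0.1],[-0.2,-0.1,0.1]], "jaw": [0,0,0]}}

```text
time: 17.4
tool_pos: [651.5, 114.6, 115.6]
tcp_rot: [-179.7, -0.6, -21.7]
ft_force: [8.2, 11.2, -5.7]
finger_gap: 0.0
```

```bash
python3 f.py
```

```text
17.4 dist 185.66 lat 0.23 z 115.6 push 13.47 f [ 8.22 11.21 -5.65] rot [-179.71   -0.56  -21.69]
```

{"fn": "jog_arm", "kwargs": {"offset": [[0,2.9,0],[0,2.9,0]], "delta_rot": [[-0.3,0,0],[-0.3,0,0]], "jaw": [0,0]}}

```text
time: 17.6
tool_pos: [651.5, 114.5, 115.6]
tcp_rot: [-179.8, -0.7, -21.6]
ft_force: [9.3, 13.1, -7.0]
finger_gap: -0.2
```

```bash
python3 f.py
```

```text
17.6 dist 185.59 lat 0.25 z 115.6 push 15.62 f [ 9.35 13.08 -6.98] rot [-179.79   -0.7   -21.55]
```

{"fn": "jog_arm", "kwargs": {"offset": [[0,3.0,0],[0,3.0,0]], "delta_rot": [[-0.3,0,0],[-0.3,0,0]], "jaw": [0,0]}}

```text
time: 17.8
tool_pos: [651.5, 114.5, 115.5]
tcp_rot: [-179.9, -0.9, -21.4]
ft_force: [7.6, 12.9, -6.6]
finger_gap: 0.0
```

```bash
python3 f.py
```

```text
17.8 dist 185.58 lat 0.23 z 115.5 push 14.77 f [ 7.62 12.86 -6.59] rot [-179.85   -0.86  -21.4 ]
```

{"fn": "jog_arm", "kwargs": {"offset": [[0,3.4,0],[0,3.4,0]], "delta_rot": [[-0.2,-0.1,0.1],[-0.2,-0.1,0.1]], "jaw": [0,0]}}

```text
time: 18.0
tool_pos: [651.5, 114.5, 115.6]
tcp_rot: [-179.6, -0.8, -21.4]
ft_force: [9.4, 14.0, -7.5]
finger_gap: -0.5
```

```bash
python3 f.py
```

```text
18.0 dist 185.55 lat 0.24 z 115.6 push 16.47 f [ 9.44 13.96 -7.54] rot [-179.64   -0.84  -21.43]
```

{"fn": "jog_arm", "kwargs": {"offset": [[0,3.7,0],[0,3.7,0]], "delta_rot": [[-0.2,0,0.1],[-0.2,0,0.1]], "jaw": [0,0]}}

```text
time: 18.2
tool_pos: [651.5, 114.5, 115.7]
tcp_rot: [-179.4, -1.0, -21.5]
ft_force: [10.8, 14.8, -8.2]
finger_gap: 0.4
```

```bash
python3 f.py
```

```text
18.2 dist 185.59 lat 0.28 z 115.7 push 17.78 f [10.84 14.82 -8.19] rot [-179.36   -1.03  -21.46]
```

{"fn": "jog_arm", "kwargs": {"offset": [[0,3.8,0]], "delta_rot": [[-0.2,0,0.1]], "jaw": [0]}}

```text
time: 18.3
tool_pos: [651.6, 114.5, 115.7]
tcp_rot: [-179.2, -1.1, -21.5]
ft_force: [11.6, 16.9, -7.6]
finger_gap: 0.1
```

```bash
python3 f.py
```

```text
18.3 dist 185.64 lat 0.31 z 115.7 push 19.99 f [11.62 16.88 -7.58] rot [-179.22   -1.14  -21.46]
```

{"fn": "jog_arm", "kwargs": {"offset": [[0,3.5,0],[0,3.5,0]], "delta_rot": [[-0.3,0,0],[-0.3,0,0]], "jaw": [0,0]}}

```text
time: 18.5
tool_pos: [651.6, 114.6, 115.7]
tcp_rot: [-179.2, -1.3, -21.3]
ft_force: [10.2, 15.2, -7.6]
finger_gap: 0.0
```

```bash
python3 f.py
```

```text
18.5 dist 185.66 lat 0.33 z 115.7 push 17.95 f [10.21 15.25 -7.64] rot [-179.19   -1.33  -21.29]
```

{"fn": "jog_arm", "kwargs": {"offset": [[0,0,0],[0,-3,0],[0,-6,0],[0,-8,0],[0,-3,-15],[0,0,-30],[0,0,-30],[0,0,-30],[0,-20,-5],[0,-20,0],[0,0,0]], "delta_rot": [[0,0,0],[0,0,0],[0,0,0],[0,0,0],[0,0,0],[0,0,0],[0,0,0],[0,0,0],[0,0,0],[0,0,0],[0,0,0]], "jaw": [0,0,0,0,0,0,0,0,0,0,0]}}

```text
time: 19.6
tool_pos: [671.8, 172.6, 239.1]
tcp_rot: [-179.2, -1.5, -21.3]
ft_force: [0.8, 0.2, 0.2]
finger_gap: -0.2
```

```bash
python3 f.py
python3 - <<'E'
from h import *
m=shot("wrist","w10")
im=m["im"]
m=shot("scene","s10");im=m["im"][165:275,260:365]
cv2.imwrite("pics/s10c.png",cv2.resize(im,None,fx=5,fy=5,interpolation=cv2.INTER_CUBIC)[...,::-1])
E
```

```text
19.6 dist 247.03 lat -2.49 z 239.1 push 0.47 f [0.83 0.17 0.25] rot [-179.21   -1.52  -21.35]
```

View pics/w10.png

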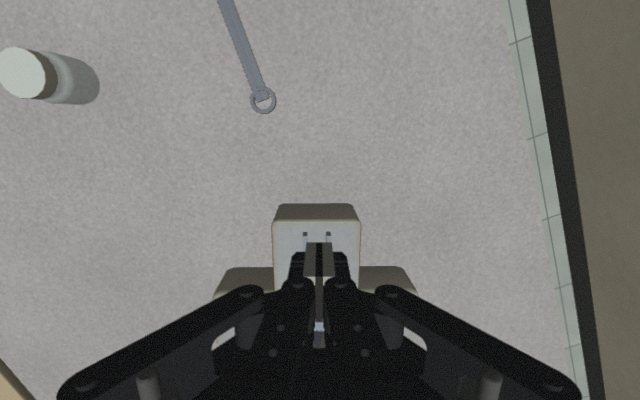

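View pics/s10c.png

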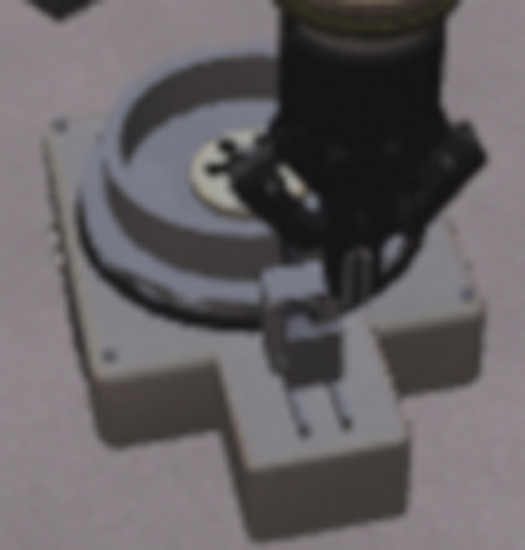

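{"fn": "jog_arm", "kwargs": {"offset": [[-8,34,0],[-8,34,0],[-8,34,0],[-8,34,0],[-8,34,0],[0,0,0],[0,0,0],[0,0,0],[0,0,0],[0,0,0],[0,0,0],[0,0,0],[0,0,0],[0,0,0]], "delta_rot": [[0,0,0],[0,0,0],[0,0,0],[0,0,0],[0,0,0],[0,0,7.6],[0,0,7.6],[0,0,7.6],[0,0,7.6],[0,0,7.6],[0,0,7.6],[0,0,7.6],[0,0,7.6],[0,0,0]], "jaw": [0,0,0,0,0,0,0,0,0,0,0,0,0,0]}}

```text
time: 21.1
tool_pos: [557.6, 10.0, 229.7]
tcp_rot: [-179.3, -0.3, -85.1]
ft_force: [0.9, -0.8, -0.1]
finger_gap: -0.1
```

```bash
python3 f.py
python3 - <<'E'
from h import *
m=shot("wrist","w11")
A=np.array([582.3,-57.7]);u=np.array([.3715,.9284]);p=A+97*u
c=proj(m,(*p,147)).astype(int);print(c)
a,b=max(c[1]-55,0),max(c[0]-60,0);print(a,b)
im=m["im"][a:a+110,b:b+120]
cv2.imwrite("pics/w11c.png",cv2.resize(im,None,fx=5,fy=5,interpolation=cv2.INTER_CUBIC)[...,::-1])
E
```

```text
21.1 dist 53.7 lat -48.12 z 229.7 push -0.44 f [ 0.89 -0.83 -0.1 ] rot [-179.31   -0.31  -85.13]
[295 132]
77 235
```

View pics/w11.png

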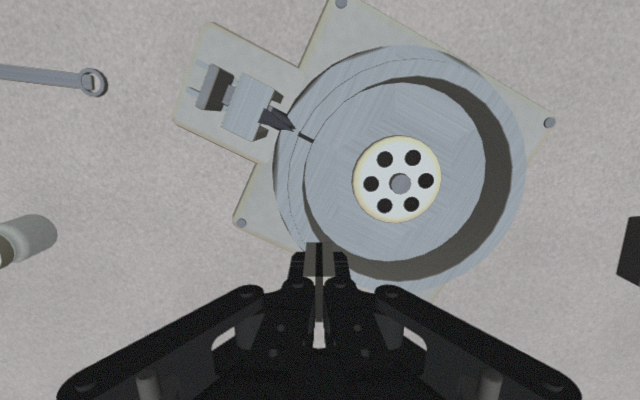

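View pics/w11c.png

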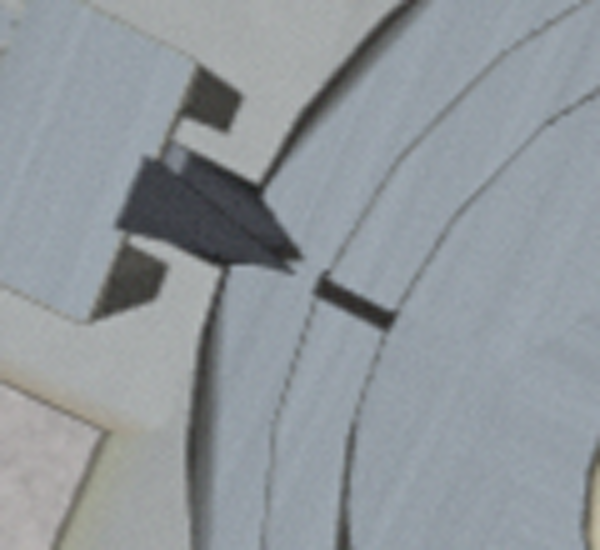

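Run:
```python
from h import *
m=np.load("w11.npz")
f=lambda a,b:(235+a/5-.4,77+b/5-.4)
for A in (onz(m,(400.3,183.3),131),np.array([582.3,-57.7,0])):
  for k,uv in dict(mo=f(320,285),mi=f(389,320),pt=f(294,270)).items():
    p=onz(m,uv,147);d=(p-A)[:2];print(k,np.hypot(*d).round(1),np.degrees(np.arctan2(d[1],d[0])).round(2))
```

```text
mo 93.8 68.65
mi 82.2 68.68
pt 98.2 68.5
mo 94.8 67.95
mi 83.3 67.88
pt 99.2 67.83
```

```bash
python3 -c "
from bench import r
print(r.hand_in())"
```

```text
the job is handed in; nothing more can be done
None
```

I turned the rotor about 101° clockwise by its rim until the line faced the pointer, then let go. Next I pushed the lock tab in with shut fingers, backed off clear of everything, and handed in at about 21 s.

**Lock feel:**
- The tab slid at about 7 N.
- The force then rose to 10–12 N over the last millimetre of travel.
- The tab then stopped hard about 9 mm in.
- I held about 18 N to wedge it. The highest reading was 20.0 N, and I took readings only every row or two.

**Last checks:**
- The final wrist picture shows the tooth filling the notch, with no gap visible.
- The line is within about 0.15° of the pointer.
- The jar and spanner stayed clear of every move and still lay free. I did not re-measure them or the caddy.

**Did not quite agree:**
- **Gripper reading:** it showed 9.6 mm on the 12 mm rim.
- **Start of the notch:** I never felt a separate moment when the tooth met the flange. I judged it seated from the hard stop and the final picture.

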